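Sort two tagged valve bodies, then hold the dead-man lever of the test rig level

TASK

Stand the green-tagged valve body in the green test nest and the red-tagged one in the red reject nest, each upright, flat on the nest's floor and set down rather than dropped. Then, with the fingers, press the orange paddle of the test rig's dead-man lever down until the lever is level (tail pointer in the green band), never on towards its bottom stop, and keep holding it there: the program finishes while still holding it. Leave the rest of the bench undisturbed.

Things in the scene. Friction and masses are not known exactly. Their poses are not given: they have to be found in the camera images.
- housing_green: valve body with a green tag: bare aluminium block 56 (x) x 36 (y) x 40 mm high, a green stripe along both long faces; on top a square bonnet 28 x 28 mm with flats parallel to the block's sides, from 40 to 74 mm height, capped by a green tag disc 24 mm across, 6 mm thick (overall height 80 mm). 0.2 to 0.42 kg, loose, upright. Origin: centre of the underside; x along the 56 mm side, z up. Either half turn is equivalent
- housing_red: valve body with a red tag: bare aluminium block 56 (x) x 36 (y) x 40 mm high, a red stripe along both long faces; on top a square bonnet 28 x 28 mm with flats parallel to the block's sides, from 40 to 74 mm height, capped by a red tag disc 24 mm across, 6 mm thick (overall height 80 mm). 0.2 to 0.42 kg, loose, upright. Origin: centre of the underside; x along the 56 mm side, z up. Either half turn is equivalent
- nest_green_in (a point): the green nest, a fixed open tray 78 (x) x 58 (y) x 18 mm high outside, walls 6 mm thick, inside 66 x 46 mm. This point is the centre of its inner floor (6 mm above the table); x along its long side, z up. A valve body stands in it upright, long side along long side, with 5 mm to spare each side
- nest_red_in (a point): the red nest, a fixed open tray 78 (x) x 58 (y) x 18 mm high outside, walls 6 mm thick, inside 66 x 46 mm. This point is the centre of its inner floor (6 mm above the table); x along its long side, z up. A valve body stands in it upright, long side along long side, with 5 mm to spare each side
- lever (a joint): angle of the dead-man lever in rad: 0 = released, the paddle end tilted 0.4 rad up; grows as the paddle is pressed down; 0.4 = level; 0.7 = bottom stop (an emergency trip). A spring returns it: about 4.5 N at the paddle starts it moving, about 10 N holds it level, about 13 N at 0.6
- lever_pad (a point): centre of the top face of the lever's orange paddle, 64 mm long (along the lever) x 40 mm wide x 16 mm thick. It lies 145 mm from the pivot along the lever and 8 mm above the lever's centre line. x of this frame points along the lever from paddle towards pivot, z out of the paddle's top
- lever_pivot (a point): pivot of the lever, 100 mm above the table, fixed; the hinge axis is level. The frame turns with the lever: x points along the lever away from the paddle. The rig is a fixed dark base plate 150 x 130 mm with two grey cheeks up to 124 mm height beside the pivot; the lever's orange tail pointer runs in a slot 75 mm beyond the pivot between strips marked white, green (level), red from below; the strips reach 142 mm height
- flange: bystander: loose steel flange ring 64 mm across, 14 mm high, hole 32 mm; origin at the centre of its underside
- wrench: bystander: loose steel wrench 170 mm long lying along its x, origin under its middle
- plug: bystander: loose brass plug 32 mm across, 34 mm high; origin at the centre of its underside
- bottle: bystander: loose green glass bottle 68 mm across, 190 mm high; origin at the centre of its underside
- carton: bystander: loose cardboard carton 90 x 100 x 60 mm high; origin at the centre of its underside
- gauge: bystander: loose pressure gauge standing on its brass foot, dial 64 mm across, 102 mm high; origin at the centre of its underside
Not all that is in view belongs to the job. What is shaped like the housing_red but pink or purple is not meant.

How it is judged:
By the outcome, as a careful person would: the job done as asked, in the order asked, and still so for the second after the job is handed in, while the arm keeps its last pose, push and grip.
It also fails if it takes over 66 s, if anything falls off the work surface, if the arm or the gripper's body presses on something with over 40 N, if the wrist force passes 120 N, or if a joint passes its speed limit or range.

ROBOT

A 6-joint arm with a two-finger parallel gripper is mounted at the origin on the work surface. World frame = base frame: x ahead of the robot, y to its left, z up, the work surface at z = 0. Lengths are in mm, angles in rad, forces in N, time in s.
With the tool pointing down it reaches from about 275 to 725 mm from the base axis. Payload 15.9 kg.
Tool frame: the origin (TCP) lies midway between the tips of the shut fingers; the grasp point (between the pads) lies 19 mm behind it (grip_depth is the z of the grasp point in the tool frame, in mm); z points along the fingers, y is the direction in which the jaws open and shut (so a half turn about z gives the same grasp; the last joint's range is limited). The gripper opens to 85 mm and grips with 20 to 120 N. Pads are 22 mm wide; open, the fingers measure 114 mm over their backs; the gripper's body (76 mm by 85 mm) begins 54 mm behind the grasp point. The pads swing forward as they close: fully open they stand 13 mm farther back than shut.
Start: joints at [1.147, 0.213, -0.034, 1.323, 0, 1.571], TCP at [205.606, 455.754, 231.306] pointing down, gripper open.
Joint ranges: [-2.98, 2.98], [-0.74, 1.72], [-1.14, 1.35], [-2.1, 2.04], [-1.57, 1.44], [-3.14, 3.14]. Speed limits (rad/s): [1.89, 1.89, 2.39, 2.57, 3.14, 3.14].

INTERFACE

Orientations are given as [roll, pitch, yaw] about the fixed x, y, z axes, in that order (R = Rz(yaw) Ry(pitch) Rx(roll)).
In Python, from rig import * gives the robot as it stands. The module is installed in compiled form; this text tells all that it offers.
- The arm moves only by the tool step_arm, never from a script. Its argument "steps" is a list of rows, each a list of 5 numbers: the opening, from 0 (shut) to 1 (fully open), then the shift along the tool's x, y, z in cm, then the turn about the tool's z in degrees. In form: [[hand, dx, dy, dz, twist], ...]. A call has 1 to 20 rows; each row is the pose to reach, as a shift and turn from the pose measured when the call began, along the tool's axes at that moment; what a row does not reach only later rows make up. A row lasts 1/10 s, in which the tool goes at most 50 mm and 8.59 degrees, less where a joint would pass 70% of its speed; a pose out of reach is approached as far as the arm can. A call with a gripper value outside its range is refused whole. The fingers move at their own pace and stop on an object; the grip force is fixed at half the most. Time passes only in rows, so rows that repeat a pose let the fingers close. It gives the time, the measured TCP pose, the force and the opening at its end, in the units of the state.
- read_state(): the state, without advancing time (a new reading comes with each control period).
- get_image(name): name is "scene" or "top" or "wrist"; returns a dict with "pixels" (384x512x3 uint8, blue, green, red), "intrinsics" (3x3 intrinsics, pixels), "eye" and "attitude" of the camera in the world; the wrist camera has in their place "tool_from_camera" (4x4, takes a point from camera to tool coordinates, whose origin is the TCP and whose axes are the flange's). Camera axes: x right, y down, z forward; pixel columns grow to the right and rows downward; lengths in mm; the calibration is good to about 2 mm. The wrist camera is an equidistant fisheye: a pixel r from the principal point sees the ray r / f radians off the axis. A picture is of the moment at which its call begins: read the wrist's pose just before it. There is no depth.
- close_job(): hands the job in, once; it reports no verdict.
The state is a dict: "clock": time; "q": joint angles; "qd": joint speeds; "effort": joint torques, N m; "ee_pos": TCP position; "orientation": TCP orientation; "contact_force": force on the tool from outside, world axes, zero at the start; "ft_torque": the same for the moment, N m; "finger_gap": finger opening in mm.
Only numpy, scipy, OpenCV 4.12 (cv2) and the standard library are available. Lean on these libraries where they do the work, as an engineer would, in place of code of your own. Each camera call takes 0.05 s, during which the arm holds its last target. There are 200 camera calls.

## Working session

There is one attempt and no reset: what is moved stays moved. The work goes in short steps, Python scripts to look and compute and a tool call to move; the robot and the scene stay as the last step left them, time stands still between calls to the robot, and variables do not carry over. Pictures are saved under pics/ and viewed, about 8 in all and at most 12, crops included, and the job is handed in when it is done.

Besides the shell and the picture viewer there is one more tool, called after "Request:" as name(argument=value, ...) on one line, values as JSON. step_arm: Moves the arm, as the interface text tells. Its arguments: {"type":"object","properties":{"steps":{"type":"array"}},"required":["steps"]}

```bash
mkdir -p pics
cat > h.py <<'E'
from rig import *
import numpy as np, cv2
from scipy.spatial.transform import Rotation as R
def snap(n,f):
    s=read_state(); d=get_image(n); cv2.imwrite(f'pics/{f}.png',d['pixels']); 
    d['s']=s; np.save(f'pics/{f}.npy',d,allow_pickle=True); return d
def load(f): return np.load(f'pics/{f}.npy',allow_pickle=True).item()
def rays(d,px):
    px=np.atleast_2d(px).astype(float); K=np.array(d['intrinsics'])
    u=(px[:,0]-K[0,2])/K[0,0]; v=(px[:,1]-K[1,2])/K[1,1]
    if 'eye' in d:
        A=np.array(d['attitude']); A=A if A.shape==(3,3) else R.from_euler('xyz',A).as_matrix()
        return np.array(d['eye']), np.c_[u,v,np.ones(len(u))]@A.T
    T=np.array(d['tool_from_camera']); s=d['s']
    r=np.hypot(u,v)+1e-12; c=np.c_[np.sin(r)*u/r,np.sin(r)*v/r,np.cos(r)]
    W=R.from_euler('xyz',s['orientation']).as_matrix()
    return W@T[:3,3]+np.array(s['ee_pos']), c@(W@T[:3,:3]).T
def onz(d,px,z):
    e,r=rays(d,px); return (e+r*((z-e[2])/r[:,2:3]))[:,:2]
E
python3 - <<'E'
from h import *
a=snap('scene','s0');b=snap('top','t0');c=snap('wrist','w0')
for d in(a,b,c):print({k:v for k,v in d.items() if k not in('pixels','s')})
print(read_state())
cv2.imwrite('pics/st.png',cv2.resize(b['pixels'],(800,600)))
E
```

```text
{'intrinsics': array([[421.50794238,   0.        , 265.39586865],
       [  0.        , 421.50794238, 190.26735974],
       [  0.        ,   0.        ,   1.        ]]), 'eye': array([ 947.40573946,  320.31231672, 1103.47571671]), 'attitude': array([-2.62292689,  0.0033846 ,  2.37691862])}
{'intrinsics': array([[494.49212597,   0.        , 259.91708011],
       [  0.        , 494.49212597, 190.14259321],
       [  0.        ,   0.        ,   1.        ]]), 'eye': array([ 316.46511275,  -96.52526096, 1707.03798148]), 'attitude': array([-2.98365694e+00, -1.88774364e-03, -1.58126142e+00])}
{'intrinsics': array([[297.31863964,   0.        , 253.07862015],
       [  0.        , 297.31863964, 196.44511755],
       [  0.        ,   0.        ,   1.        ]]), 'tool_from_camera': array([[-1.77458871e-04, -9.57058850e-01, -2.89893647e-01,
         7.36599126e+01],
       [ 9.99999984e-01, -1.73174013e-04, -4.04325736e-05,
         6.18526295e-01],
       [-1.15056938e-05, -2.89893650e-01,  9.57058865e-01,
        -1.43129162e+02],
       [ 0.00000000e+00,  0.00000000e+00,  0.00000000e+00,
         1.00000000e+00]])}
{'clock': 0.15, 'q': array([ 1.14699287e+00,  2.13269851e-01, -3.48778336e-02,  1.32350883e+00,
       -1.09684793e-05,  1.57081240e+00]), 'qd': array([-8.05310206e-04, -2.65008938e-05,  1.09931385e-03,  7.08703877e-05,
       -2.85592244e-03,  7.97004666e-04]), 'effort': array([ 7.52860742e-04, -6.86405611e+01,  4.87247908e+01,  1.31449790e-02,
       -6.64094409e-05, -1.60213449e-05]), 'ee_pos': array([205.51304602, 455.53087786, 230.93122233]), 'orientation': array([-3.14073247e+00,  1.09823029e-05,  2.71777313e+00]), 'contact_force': array([ 0.03086499,  0.58615886, -0.88162093]), 'ft_torque': array([-0.01471987,  0.02056509, -0.00547801]), 'finger_gap': 85.17707923003964}
```

View pics/st.png

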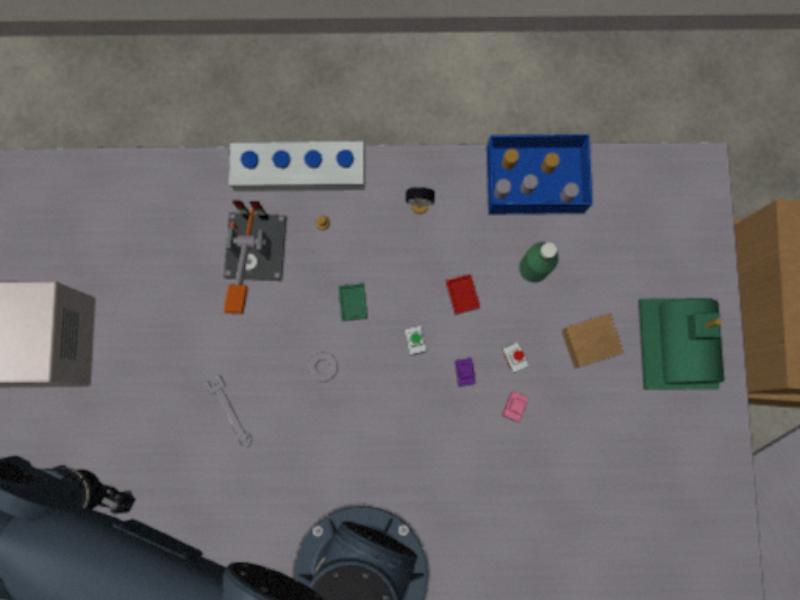

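View pics/s0.png

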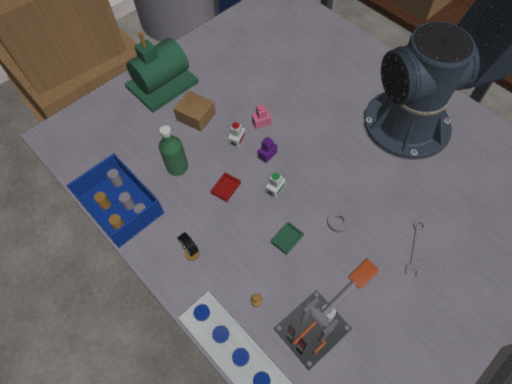

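The top view (800x600) shows the green-tagged body at (415,340), the red-tagged body at (516,356), the green nest at (353,302), the red nest at (462,294) and the paddle at (235,299). The purple (465,372) and pink (515,406) bodies are decoys: the two meant are bare aluminium with a tag and stripe. I'll measure and check with a crop.

Run:
```python
from h import *
S,T=load('s0'),load('t0')
def blobs(d,name,lo,hi,amin=8):
    h=cv2.cvtColor(d['pixels'],cv2.COLOR_BGR2HSV); m=cv2.inRange(h,lo,hi)
    c,_=cv2.findContours(m,cv2.RETR_EXTERNAL,cv2.CHAIN_APPROX_NONE)
    for k in c:
        if cv2.contourArea(k)>=amin:
            r=cv2.minAreaRect(k); M=cv2.moments(k); p=(M['m10']/M['m00'],M['m01']/M['m00'])
            print(name,np.round(p,1),int(cv2.contourArea(k)),'z80',onz(d,p,80).round(0),'z18',onz(d,p,18).round(0),'box18',onz(d,cv2.boxPoints(r),18).round().tolist())
for n,d in(('S',S),('T',T)):
    blobs(d,n+' green',(50,110,40),(85,255,255))
    blobs(d,n+' red',(0,200,90),(3,255,255)); blobs(d,n+' red2',(174,150,80),(180,255,255))
    blobs(d,n+' orange',(5,190,120),(14,255,255),40)
c=np.hstack([cv2.resize(T['pixels'][170:280,190:350],None,fx=3.5,fy=3.5,interpolation=cv2.INTER_CUBIC)[:, :],])
cv2.imwrite('pics/crop.png',c)
```

```text
S green [275.3 175.5] 25 z80 [[ 492. -119.]] z18 [[ 464. -146.]] box18 [[465.0, -159.0], [452.0, -146.0], [464.0, -134.0], [477.0, -146.0]]
T green [265.7 215.7] 19 z80 [[ 490. -120.]] z18 [[ 497. -121.]] box18 [[506.0, -112.0], [506.0, -129.0], [488.0, -129.0], [489.0, -112.0]]
T green [435.  219.7] 2636 z80 [[ 471. -680.]] z18 [[ 477. -702.]] box18 [[574.0, -618.0], [582.0, -793.0], [383.0, -789.0], [375.0, -618.0]]
T green [225.4 192.6] 286 z80 [[568.  13.]] z18 [[578.  17.]] box18 [[612.0, 47.0], [617.0, -5.0], [543.0, -13.0], [538.0, 39.0]]
T green [341.6 166.7] 98 z80 [[ 652. -377.]] z18 [[ 665. -388.]] box18 [[678.0, -347.0], [702.0, -395.0], [645.0, -421.0], [621.0, -373.0]]
T red [331.6 226.8] 13 z80 [[ 451. -337.]] z18 [[ 456. -346.]] box18 [[460.0, -335.0], [467.0, -351.0], [455.0, -357.0], [447.0, -341.0]]
T red [295.8 187.8] 288 z80 [[ 582. -222.]] z18 [[ 592. -227.]] box18 [[621.0, -192.0], [636.0, -243.0], [564.0, -262.0], [550.0, -211.0]]
T orange [150. 191.] 157 z80 [[576. 264.]] z18 [[586. 277.]] box18 [[559.0, 300.0], [620.0, 292.0], [614.0, 255.0], [553.0, 264.0]]
```

View pics/crop.png

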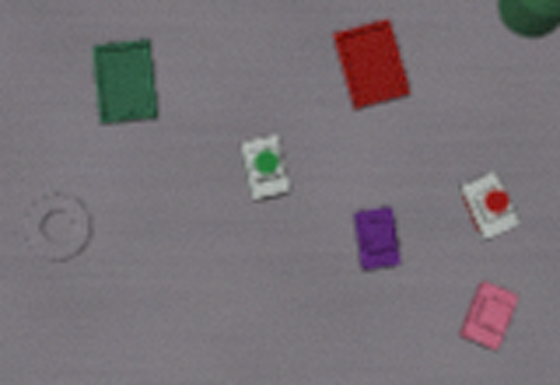

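Confirmed: the green tag on white is at crop (266,162) and the red tag on white, with its red stripe, is at (497,203); the purple and pink bodies are left alone. I'll go above the green body.

```bash
cat >> h.py <<'E'
def go(x,y,z,yawdeg=None):
    s=read_state(); W=R.from_euler('xyz',s['orientation']).as_matrix()
    t=W.T@(np.array([x,y,z])-s['ee_pos'])/10
    yaw=np.degrees(np.arctan2(W[1,0],W[0,0])); tw=0 if yawdeg is None else -((yawdeg-yaw+180)%360-180)
    print('shift cm',t.round(2),'twist',round(tw,1),'| pos',np.round(s['ee_pos'],1),'yaw',round(yaw,1),'gap',round(s['finger_gap'],1),'F',np.round(s['contact_force'],1),'t',round(s['clock'],1),'q',np.round(s['q'],2))
E
python3 -c "
from h import *
go(491,-119,231,104)"
```

```text
shift cm [-4.965e+01 -4.063e+01  3.000e-02] twist 51.7 | pos [205.5 455.5 230.9] yaw 155.7 gap 85.2 F [ 0.   0.6 -0.9] t 0.1 q [ 1.15  0.21 -0.03  1.32 -0.    1.57]
```

Request:
step_arm(steps=[[1,-49.6,-40.6,0,51.7],[1,-49.6,-40.6,0,51.7],[1,-49.6,-40.6,0,51.7],[1,-49.6,-40.6,0,51.7],[1,-49.6,-40.6,0,51.7],[1,-49.6,-40.6,0,51.7],[1,-49.6,-40.6,0,51.7],[1,-49.6,-40.6,0,51.7],[1,-49.6,-40.6,0,51.7],[1,-49.6,-40.6,0,51.7],[1,-49.6,-40.6,0,51.7],[1,-49.6,-40.6,0,51.7],[1,-49.6,-40.6,0,51.7],[1,-49.6,-40.6,0,51.7],[1,-49.6,-40.6,0,51.7],[1,-49.6,-40.6,0,51.7],[1,-49.6,-40.6,0,51.7],[1,-49.6,-40.6,0,51.7]])

```text
clock: 1.95
ee_pos: [490.5, -117.6, 231.6]
orientation: [-3.141, 0.001, 1.817]
contact_force: [-0.6, 0.3, 0.1]
finger_gap: 85.4
```

Run:
```python
from h import *
d=snap('wrist','w1'); go(491,-119,231,104)
cv2.imwrite('pics/w1b.png',cv2.resize(d['pixels'],(800,600)))
```

```text
shift cm [-0.13  0.02  0.05] twist 0.1 | pos [ 490.5 -117.8  231.5] yaw 104.1 gap 85.4 F [ 0.2 -0.3 -1.2] t 2.0 q [-0.24  0.22 -0.02  1.33 -0.    1.09]
```

View pics/w1b.png

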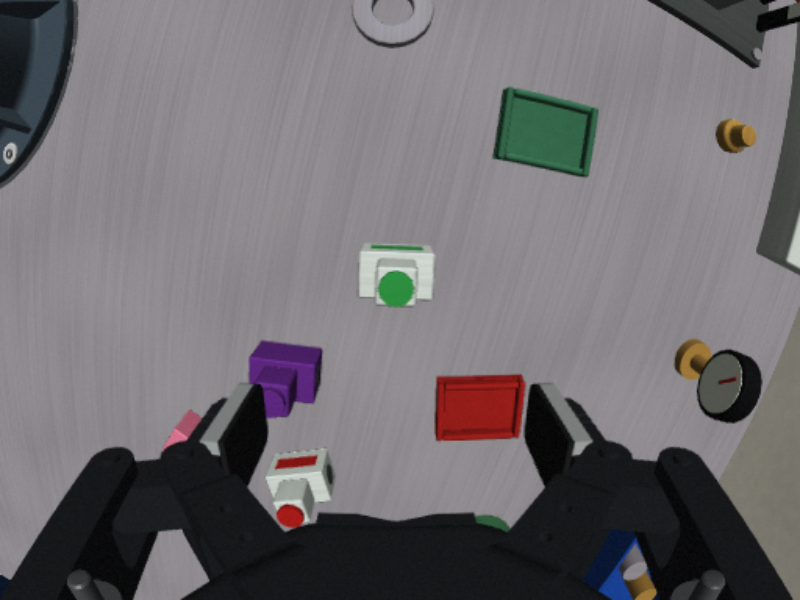

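The wrist picture shows the green body at (397,275), square to the image, the green nest at (548,132), the red nest at (480,408) and the red body at (300,480). I'll measure all of them from this one picture.

```bash
cat >> h.py <<'E'
def blob(d,lo,hi,roi,zc,zb):
    """largest blob in roi (x0,y0,x1,y1): centroid on z=zc, minAreaRect (mm) of contour on z=zb"""
    h=cv2.cvtColor(d['pixels'],cv2.COLOR_BGR2HSV); m=cv2.inRange(h,lo,hi); k=np.zeros_like(m); x0,y0,x1,y1=roi; k[y0:y1,x0:x1]=m[y0:y1,x0:x1]
    c=max(cv2.findContours(k,cv2.RETR_EXTERNAL,cv2.CHAIN_APPROX_NONE)[0],key=cv2.contourArea)
    M=cv2.moments(c); p=(M['m10']/M['m00'],M['m01']/M['m00']); q=onz(d,c[:,0],zb)
    (cx,cy),(w,hh),_=r=cv2.minAreaRect(q.astype(np.float32)); b=cv2.boxPoints(r); e=max((b[1]-b[0],b[2]-b[1]),key=np.linalg.norm)
    a=np.degrees(np.arctan2(e[1],e[0])); a=(a+90)%180-90
    return np.round(p,1),onz(d,p,zc)[0].round(1),'rect',np.round((cx,cy,w,hh),1),'long',a.round(1)
G=((50,90,40),(85,255,255)); RD=((0,180,60),(4,255,255))
E
python3 - <<'E'
from h import *
d=load('w1')
print('gdisc',*blob(d,*G,(230,165,275,200),80,80))
print('gstripe',*blob(d,*G,(230,150,275,163),28,28))
print('gnest',*blob(d,*G,(305,45,400,125),18,18))
print('rnest',*blob(d,*RD,(270,225,345,290),18,18))
print('rdisc',*blob(d,*RD,(170,318,205,345),80,80))
print('rstripe',*blob(d,*RD,(165,285,210,305),28,28))
h=cv2.cvtColor(d['pixels'],cv2.COLOR_BGR2HSV)
for p in((350,85),(307,85),(306,262),(298,242)):print(p,h[p[1],p[0]])
m=cv2.inRange(h,(0,0,165),(180,40,255));
for r in((225,150,282,200),(165,283,215,335)):
  pass
print('gblock',*blob(d,(0,0,175),(180,45,255),(222,150,285,200),40,40))
E
```

```text
gdisc [253.  184.5] [ 491.5 -119.8] rect [ 491.6 -120.    23.    22.9] long 59.6
gstripe [253.5 158.1] [ 487.6 -101.5] rect [ 488.2 -101.3   37.8    2.4] long 14.0
gnest [349.5  84.1] [578.3  16.6] rect [579.3  17.   79.9  57.8] long 6.1
rnest [306.4 260.4] [ 593.2 -222. ] rect [ 594.5 -223.3   77.1   63.8] long 15.1
rdisc [185.3 329.9] [ 452.4 -334.1] rect [ 452.1 -333.8   22.3   24.1] long -70.6
rstripe [189.2 295.4] [ 445.6 -314.3] rect [ 445.7 -314.5   40.6    9. ] long 23.4
(350, 85) [ 72 131 103]
(307, 85) [132   9 147]
(306, 262) [  1 211 150]
(298, 242) [  1 210 142]
gblock [253.6 173.5] [ 491.6 -117.1] rect [ 492.1 -121.7   54.    39.3] long 11.8
```

Request:
step_arm(steps=[[1,-0.24,0.04,4,0],[1,-0.24,0.04,8,0],[1,-0.24,0.04,12,0],[1,-0.24,0.04,15,0],[1,-0.24,0.04,17,0],[1,-0.24,0.04,18.7,0],[1,-0.24,0.04,18.7,0],[1,-0.24,0.04,18.7,0],[0,-0.24,0.04,18.7,0],[0,-0.24,0.04,18.7,0],[0,-0.24,0.04,18.7,0],[0,-0.24,0.04,18.7,0],[0,-0.24,0.04,18.7,0],[0,-0.24,0.04,18.7,0],[0,-0.24,0.04,18.7,0],[0,-0.24,0.04,18.7,0],[0,-0.24,0.04,18.7,0],[0,-0.24,0.04,18.7,0]])

```text
clock: 3.8
ee_pos: [491.8, -120.3, 45.0]
orientation: [3.141, 0.001, 1.817]
contact_force: [-2.2, 0.2, 6.4]
finger_gap: 27.1
```

```bash
python3 -c "
from h import *
go(578.5,17,120,96)"
```

```text
shift cm [11.2  11.75 -7.51] twist 8.1 | pos [ 491.8 -120.3   45. ] yaw 104.1 gap 27.1 F [-2.2  0.2  6.4] t 3.8 q [-0.24  0.34 -0.36  0.87 -0.    1.09]
```

Request:
step_arm(steps=[[0,0,0,-1,0],[0,0,0,-3,0],[0,0,0,-6,0],[0,3,3,-7.5,3],[0,6,6,-7.5,6],[0,9,9,-7.5,8],[0,11.2,11.75,-7.5,8],[0,11.2,11.75,-7.5,8],[0,11.2,11.75,-7.5,8],[0,11.2,11.75,-7.5,8],[0,11.2,11.75,-7.5,8]])

```text
clock: 4.9
ee_pos: [578.0, 16.2, 120.2]
orientation: [3.141, 0.001, 1.676]
contact_force: [0.2, 0.2, -4.6]
finger_gap: 27.4
```

Run:
```python
from h import *
d=snap('wrist','w2'); go(578.5,17,51.5,96.1)
print('gdisc',*blob(d,*G,(215,200,290,300),120+35,155))
cv2.imwrite('pics/w2b.png',cv2.resize(d['pixels'],(800,600)))
```

```text
shift cm [0.09 0.05 6.87] twist -0.1 | pos [578.1  16.2 120.2] yaw 96.0 gap 26.9 F [ 0.1 -0.3 -4. ] t 5.0 q [ 0.03  0.41 -0.04  1.12 -0.    1.49]
gdisc [253.2 281.3] [578.   19.6] rect [578.1  20.3  23.1  20.8] long 6.0
```

View pics/w2b.png

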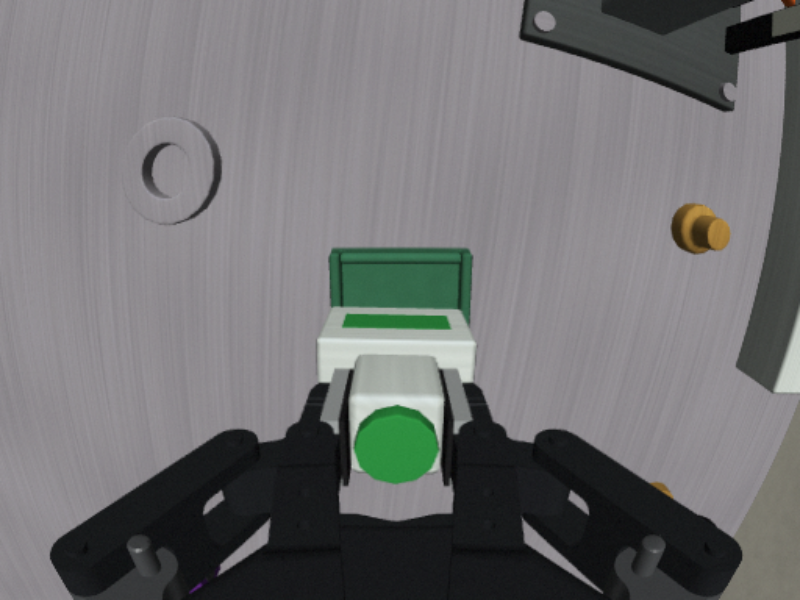

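The body hangs square over the green nest (rim 330–471, 249). My disc ROI clipped the disc, so I'll redo that along with the nest's far rim.

Run:
```python
from h import *
d=load('w2')
print('gdisc',*blob(d,*G,(215,215,290,320),155,155))
print('stripe',*blob(d,*G,(215,200,290,212),103,103))
print('rim far outer corners',onz(d,np.array([(331,249.5),(471,249.5),(400,249.5)])/1.5625,18).round(1), 'inner',onz(d,np.array([(344,264),(459,264)])/1.5625,18).round(1))
```

```text
gdisc [253.2 284.3] [578.2  18.1] rect [578.1  17.4  22.9  25.7] long -71.1
stripe [253.1 205.5] [576.3  36.4] rect [576.3  36.4  39.    5.2] long 4.7
rim far outer corners [[540.7  44.6]
 [615.6  52.5]
 [577.6  48.2]] inner [[548.4  37.3]
 [610.2  43.8]]
```

Request:
step_arm(steps=[[0,0,0.18,1,0],[0,0,0.18,3,0],[0,0,0.18,4.5,0],[0,0,0.18,5.5,0],[0,0,0.18,6.0,0],[0,0,0.18,6.4,0],[0,0,0.18,6.6,0],[0,0,0.18,6.75,0],[0,0,0.18,6.85,0],[0,0,0.18,6.85,0],[0,0,0.18,6.85,0]])

```text
clock: 6.05
ee_pos: [580.1, 16.3, 51.9]
orientation: [3.141, 0.001, 1.676]
contact_force: [0.1, -0.4, -3.5]
finger_gap: 27.0
```

Still hanging free (-3.5 N). I'll go down until it touches.

Request:
step_arm(steps=[[0,0,0,0.05,0],[0,0,0,0.1,0],[0,0,0,0.15,0],[0,0,0,0.15,0],[0,0,0,0.15,0]])

```text
clock: 6.55
ee_pos: [580.2, 16.3, 51.0]
orientation: [3.14, 0.001, 1.676]
contact_force: [-3.4, 0.3, 7.2]
finger_gap: 27.0
```

Request:
step_arm(steps=[[0.4,0,0,0,0],[0.5,0,0,0,0],[0.7,0,0,0,0],[1,0,0,0,0],[1,0,0,0,0],[1,0,0,0,0],[1,0,0,-2,0],[1,0,0,-6,0],[1,0,0,-11,0],[1,0,0,-16,0],[1,0,0,-18,0],[1,0,0,-18,0],[1,0,0,-18,0]])

```text
clock: 7.85
ee_pos: [580.0, 16.5, 230.7]
orientation: [3.14, 0.001, 1.676]
contact_force: [-0.1, 0.0, 0.2]
finger_gap: 85.4
```

Run:
```python
from h import *
d=snap('wrist','w3'); go(452.3,-334.3,231,113.4)
print('gdisc',*blob(d,*G,(230,165,285,230),86,86))
cv2.imwrite('pics/w3b.png',cv2.resize(d['pixels'][100:260,160:350],None,fx=4,fy=3.7))
```

```text
shift cm [-33.56 -16.33  -0.06] twist -17.4 | pos [579.5  16.5 230. ] yaw 96.0 gap 85.3 F [ 0.4  0.5 -0.9] t 7.9 q [ 0.03  0.38  0.19  1.38 -0.    1.49]
gdisc [252.8 183.9] [580.4  16.6] rect [580.7  16.4  22.   22.7] long -84.0
```

View pics/w3b.png

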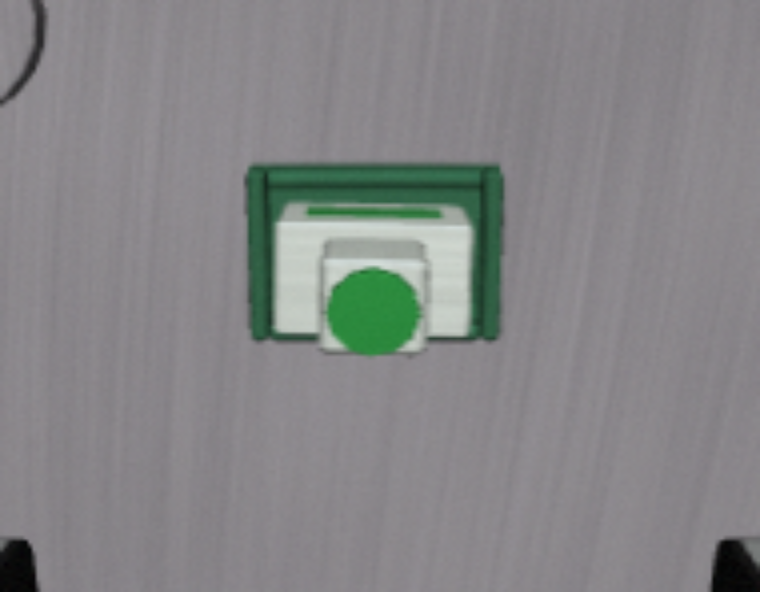

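The green body stands square in its nest (disc at crop (374,312), all four walls clear). Next, the red body.

Request:
step_arm(steps=[[1,-33.6,-16.3,0,-17.4],[1,-33.6,-16.3,0,-17.4],[1,-33.6,-16.3,0,-17.4],[1,-33.6,-16.3,0,-17.4],[1,-33.6,-16.3,0,-17.4],[1,-33.6,-16.3,0,-17.4],[1,-33.6,-16.3,0,-17.4],[1,-33.6,-16.3,0,-17.4],[1,-33.6,-16.3,0,-17.4],[1,-33.6,-16.3,0,-17.4],[1,-33.6,-16.3,0,-17.4],[1,-33.6,-16.3,0,-17.4]])

```text
clock: 9.1
ee_pos: [453.0, -333.7, 230.1]
orientation: [-3.141, 0.001, 1.981]
contact_force: [0.1, -0.1, 0.5]
finger_gap: 85.2
```

Run:
```python
from h import *
d=snap('wrist','w4')
print('rdisc',*blob(d,*RD,(230,165,285,230),80,80))
print('rstripe',*blob(d,*RD,(230,140,285,164),28,28))
go(452.3,-334.3,44.5,113.4)
cv2.imwrite('pics/w4b.png',d['pixels'])
```

```text
rdisc [250.9 184.1] [ 452.1 -335.8] rect [ 452.2 -335.8   22.    22.1] long -22.1Traceback (most recent call last):
  File "<stdin>", line 4, in <module>
  File "h.py", line 29, in blob
    M=cv2.moments(c); p=(M['m10']/M['m00'],M['m01']/M['m00']); q=onz(d,c[:,0],zb)
                         ~~~~~~~~^~~~~~~~~
ZeroDivisionError: float division by zero
```

Run:
```python
from h import *
d=load('w4')
cv2.imwrite('pics/w4b.png',d['pixels'])
print('rstripe',*blob(d,(0,100,40),(6,255,255),(220,145,285,166),28,28))
go(452.1,-335.8,44.5,113.4)
```

```text
rstripe [249.1 157.6] [ 442.4 -319.7] rect [ 444.6 -319.2   37.6    2.4] long 23.5
shift cm [-0.13 -0.16 18.57] twist 0.1 | pos [ 453.  -333.8  230.2] yaw 113.5 gap 85.5 F [ 0.2  0.3 -0.8] t 9.2 q [-0.63  0.34  0.14  1.36 -0.    0.53]
```

View pics/w4.png

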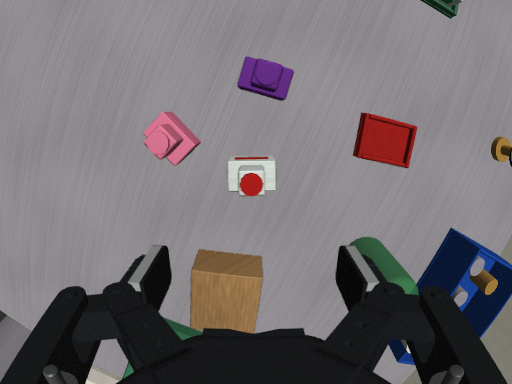

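The wrist view shows the red body at (251,175) with free space around it, and the red nest at (385,140). I'll descend and grip.

Request:
step_arm(steps=[[1,-0.13,-0.16,4,0],[1,-0.13,-0.16,8,0],[1,-0.13,-0.16,12,0],[1,-0.13,-0.16,15,0],[1,-0.13,-0.16,17,0],[1,-0.13,-0.16,18.6,0],[1,-0.13,-0.16,18.6,0],[1,-0.13,-0.16,18.6,0],[0,-0.13,-0.16,18.6,0],[0,-0.13,-0.16,18.6,0],[0,-0.13,-0.16,18.6,0],[0,-0.13,-0.16,18.6,0],[0,-0.13,-0.16,18.6,0],[0,-0.13,-0.16,18.6,0],[0,-0.13,-0.16,18.6,0],[0,-0.13,-0.16,18.6,0],[0,-0.13,-0.16,18.6,0],[0,-0.13,-0.16,18.6,0]])

```text
clock: 10.95
ee_pos: [452.3, -336.0, 44.7]
orientation: [3.142, 0.002, 1.981]
contact_force: [-0.7, 0.3, 5.1]
finger_gap: 27.5
```

Run:
```python
from h import *
d=load('w4'); print('rnest',*blob(d,*RD,(350,105,425,175),18,18))
go(593.5,-225,120,105)
```

```text
rnest [386.3 140.4] [ 593.2 -227.8] rect [ 595.3 -227.3   77.7   56.5] long 14.6
shift cm [ 4.54 17.38 -7.53] twist 8.5 | pos [ 452.3 -336.    44.7] yaw 113.5 gap 27.5 F [-0.7  0.3  5.1] t 10.9 q [-0.64  0.44 -0.2   0.93 -0.    0.52]
```

Request:
step_arm(steps=[[0,0,0,-1,0],[0,0,0,-3,0],[0,0,0,-6,0],[0,1,4,-7.5,3],[0,2,8,-7.5,6],[0,3,12,-7.5,8.8],[0,4,16,-7.5,8.8],[0,4.38,17.4,-7.5,8.8],[0,4.38,17.4,-7.5,8.8],[0,4.38,17.4,-7.5,8.8],[0,4.38,17.4,-7.5,8.8],[0,4.38,17.4,-7.5,8.8]])

```text
clock: 12.15
ee_pos: [593.6, -227.2, 119.9]
orientation: [3.141, 0.002, 1.826]
contact_force: [-0.4, 0.8, -3.9]
finger_gap: 27.2
```

Run:
```python
from h import *
d=snap('wrist','w5'); go(594,-226.5,51,104.7)
print('rdisc',*blob(d,*RD,(215,228,290,320),155,155))
print('stripe',*blob(d,(0,100,40),(6,255,255),(215,200,290,213),103,103))
cv2.imwrite('pics/w5b.png',cv2.resize(d['pixels'],(800,600)))
```

```text
shift cm [0.06 0.04 6.89] twist -0.1 | pos [ 593.7 -227.1  119.9] yaw 104.6 gap 27.0 F [-0.3  0.1 -2.6] t 12.2 q [-0.36  0.53  0.14  1.18 -0.    0.95]
rdisc [253.1 285.1] [ 593.7 -225.6] rect [ 593.7 -226.3   22.7   25.4] long -61.6
stripe [252.2 206. ] [ 588.5 -207.8] rect [ 588.7 -207.8   39.5    4.8] long 14.6
```

View pics/w5b.png

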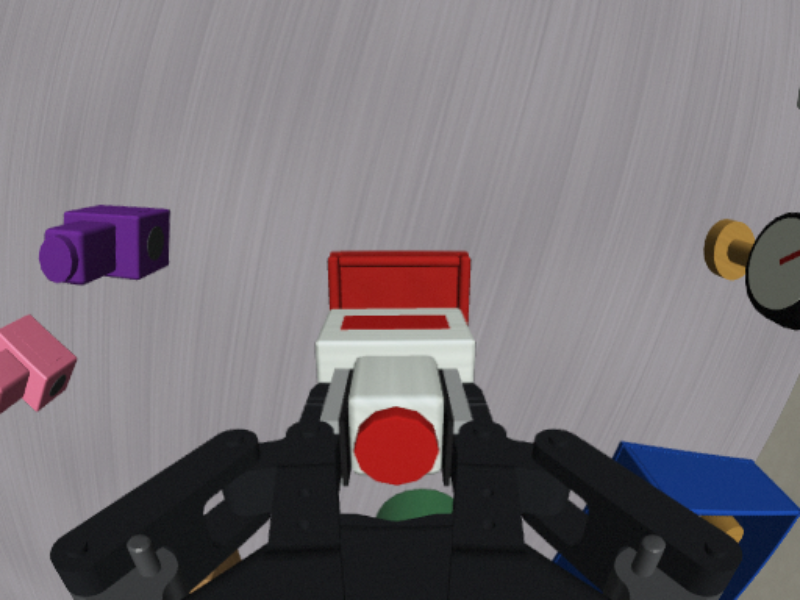

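The red body is aligned over the red nest (rim 329–470, row 252). It needs small trims, then I'll set it down slowly.

Request:
step_arm(steps=[[0,-0.1,0.1,1,0],[0,-0.1,0.1,3,0],[0,-0.1,0.1,4.5,0],[0,-0.1,0.1,5.5,0],[0,-0.1,0.1,6.0,0],[0,-0.1,0.1,6.4,0],[0,-0.1,0.1,6.6,0],[0,-0.1,0.1,6.75,0],[0,-0.1,0.1,6.85,0],[0,-0.1,0.1,6.9,0],[0,-0.1,0.1,6.95,0],[0,-0.1,0.1,6.95,0],[0,-0.1,0.1,6.95,0]])

```text
clock: 13.5
ee_pos: [595.1, -228.0, 50.7]
orientation: [3.141, 0.002, 1.826]
contact_force: [-1.9, 0.0, 3.0]
finger_gap: 27.3
```

Request:
step_arm(steps=[[0.4,0,0,0,0],[0.5,0,0,0,0],[0.7,0,0,0,0],[1,0,0,0,0],[1,0,0,0,0],[1,0,0,0,0],[1,0,0,-2,0],[1,0,0,-6,0],[1,0,0,-11,0],[1,0,0,-16,0],[1,0,0,-18,0],[1,0,0,-18,0],[1,0,0,-18,0]])

```text
clock: 14.8
ee_pos: [595.0, -227.7, 230.4]
orientation: [3.141, 0.002, 1.826]
contact_force: [-0.8, 0.2, -0.1]
finger_gap: 85.4
```

Run:
```python
from h import *
d=snap('wrist','w6')
print('rdisc',*blob(d,*RD,(230,168,285,230),86,86))
T,S=load('t0'),load('s0'); O=((5,190,120),(14,255,255))
print('T',*blob(T,*O,(130,170,170,215),164,164))
h=cv2.cvtColor(S['pixels'],cv2.COLOR_BGR2HSV); print(h[273,363])
print('S',*blob(S,(3,150,120),(14,255,255),(340,255,385,295),164,164))
print('pivot z110 T',onz(T,np.array([246,240])/1.5625,110))
go(560,259,231,82)
cv2.imwrite('pics/w6b.png',np.hstack([cv2.resize(d['pixels'][100:260,160:350],None,fx=2,fy=2,interpolation=2),cv2.resize(T['pixels'][120:210,135:190],None,fx=5,fy=320/90,interpolation=2)]))
```

```text
rdisc [252.6 183.8] [ 595.2 -227.6] rect [ 595.2 -228.    21.    22.7] long -75.4
T [150. 191.] [563.1 245.1] rect [563.1 245.3  33.9  55.4] long -8.1
[  9 169 155]
S [363.8 271. ] [563.4 244.1] rect [567.4 246.6  36.3  63.7] long -0.7
pivot z110 T [[696.61241433 235.49304592]]
shift cm [47.95  8.93 -0.2 ] twist 22.6 | pos [ 594.6 -227.6  229.6] yaw 104.6 gap 85.2 F [ 0.1  0.4 -0.6] t 14.8 q [-0.36  0.51  0.39  1.45 -0.    0.95]
```

View pics/w6b.png

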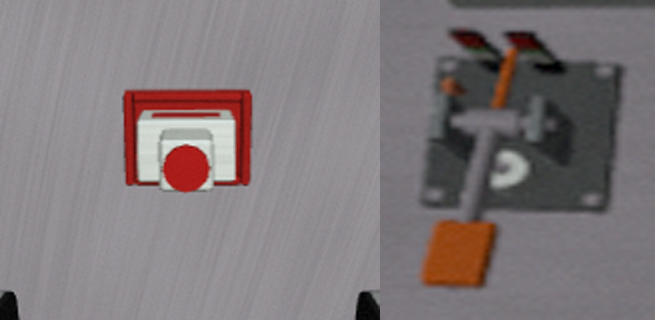

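The red body is seated (crop (187,150), walls clear all round). Both cameras put the paddle centre at (563,245,164) with the lever at −8°, so I'll press at about (555,246). I'll move above it with the fingers shut.

Request:
step_arm(steps=[[0,46.8,8.1,0,22.6],[0,46.8,8.1,0,22.6],[0,46.8,8.1,0,22.6],[0,46.8,8.1,0,22.6],[0,46.8,8.1,0,22.6],[0,46.8,8.1,0,22.6],[0,46.8,8.1,0,22.6],[0,46.8,8.1,0,22.6],[0,46.8,8.1,0,22.6],[0,46.8,8.1,0,22.6],[0,46.8,8.1,0,22.6],[0,46.8,8.1,0,22.6],[0,46.8,8.1,0,22.6],[0,46.8,8.1,0,22.6],[0,46.8,8.1,0,22.6],[0,46.8,8.1,0,22.6]])

```text
clock: 16.45
ee_pos: [555.0, 245.1, 229.1]
orientation: [3.142, 0.001, 1.431]
contact_force: [-0.0, -0.7, -0.5]
finger_gap: 0.2
```

Run:
```python
from h import *
d=snap('wrist','w7'); go(555,246,108,82)
print(*blob(d,(3,150,100),(14,255,255),(180,110,340,300),164,164))
cv2.imwrite('pics/w7b.png',cv2.resize(d['pixels'],(800,600)))
```

```text
shift cm [ 9.000e-02 -1.000e-02  1.211e+01] twist -0.0 | pos [554.9 245.3 229.1] yaw 82.0 gap -0.0 F [ 0.1 -0.1 -0.9] t 16.5 q [ 0.42  0.44  0.28  1.41 -0.    2.13]
[265.9 205.5] [565.3 247.9] rect [565.5 246.2  62.8  42.6] long 2.7
```

View pics/w7b.png

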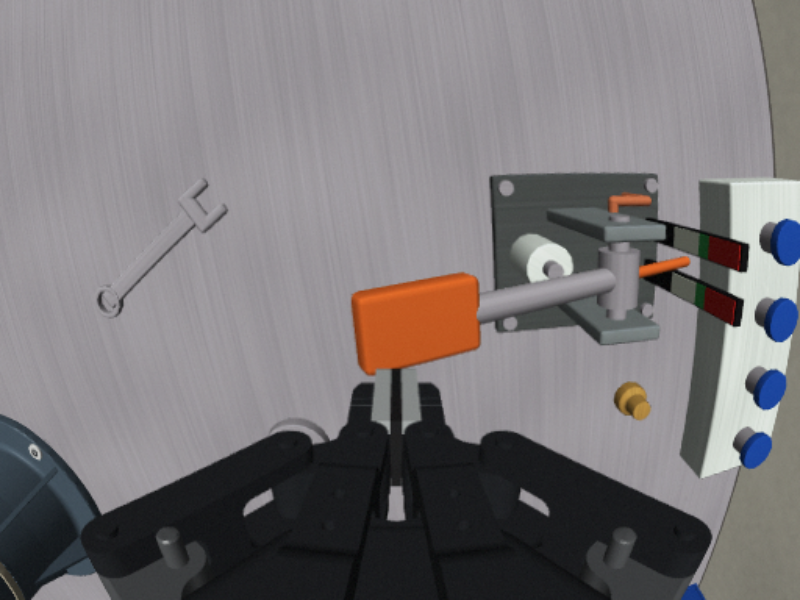

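The wrist view shows the paddle at (418,320) under the fingers, and the tail pointer tip at (688,262), released. I'll press down slowly, stopping just short of level.

Request:
step_arm(steps=[[0,0.1,0,2,0],[0,0.1,0,4,0],[0,0.1,0,5,0],[0,0.1,0,5.5,0],[0,0.1,0,6,0],[0,0.1,0,6.5,0],[0,0.1,0,7,0],[0,0.1,0,7.5,0],[0,0.1,0,8,0],[0,0.1,0,8.5,0],[0,0.1,0,9,0],[0,0.1,0,9.5,0],[0,0.1,0,10,0],[0,0.1,0,10.4,0],[0,0.1,0,10.8,0],[0,0.1,0,11.2,0],[0,0.1,0,11.5,0],[0,0.1,0,11.7,0],[0,0.1,0,11.7,0],[0,0.1,0,11.7,0]])

```text
clock: 18.5
ee_pos: [554.9, 246.6, 113.1]
orientation: [3.142, 0.0, 1.431]
contact_force: [-6.9, 0.3, 10.5]
finger_gap: -0.2
```

Request:
step_arm(steps=[[0,0,0,0.15,0],[0,0,0,0.3,0],[0,0,0,0.45,0],[0,0,0,0.5,0],[0,0,0,0.5,0],[0,0,0,0.5,0]])

```text
clock: 19.1
ee_pos: [554.7, 246.7, 109.2]
orientation: [3.141, -0.0, 1.431]
contact_force: [-7.2, -1.6, 9.2]
finger_gap: -0.1
```

View pics/w8c.png

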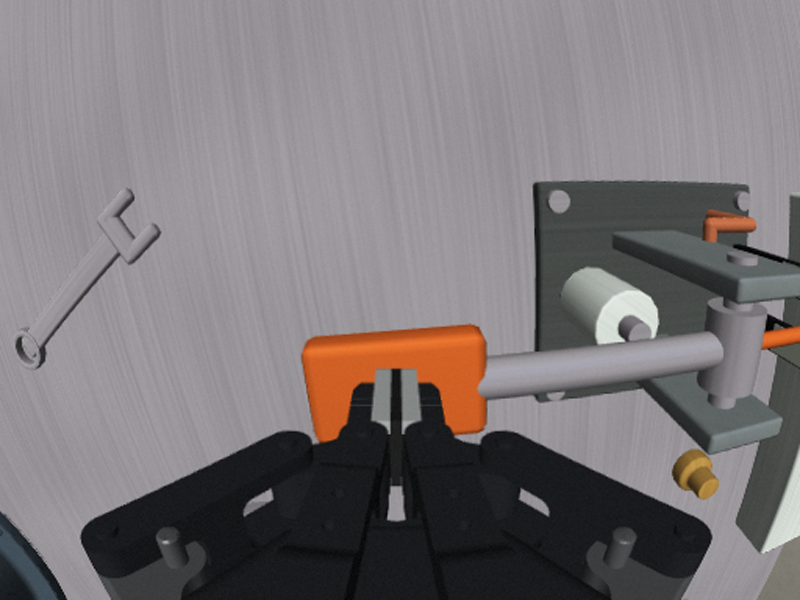

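The fingers sit mid-paddle (395,400). I'll go one more millimetre down, then check the tail pointer and the bench in one composite.

Request:
step_arm(steps=[[0,0,0,0.05,0],[0,0,0,0.12,0],[0,0,0,0.12,0],[0,0,0,0.12,0]])

```text
clock: 19.6
ee_pos: [554.7, 246.8, 109.1]
orientation: [3.141, -0.001, 1.431]
contact_force: [-6.6, -3.2, 9.3]
finger_gap: -0.2
```

Run:
```python
from h import *
s=snap('scene','s2'); t=snap('top','t2'); w=snap('wrist','w9'); go(555,246,108,82)
a=cv2.resize(s['pixels'][280:380,260:360],(400,400),interpolation=2)
b=cv2.resize(t['pixels'][120:190,135:205],(400,400),interpolation=2)
c=cv2.resize(t['pixels'][110:290,130:440],(400,200)); e=cv2.resize(w['pixels'][100:250,412:512],(400,200))
cv2.imwrite('pics/fin.png',np.vstack([np.hstack([a,b]),np.hstack([c,e])]))
# paddle outline in wrist view on z=108
h=cv2.cvtColor(w['pixels'],cv2.COLOR_BGR2HSV); m=cv2.inRange(h,(3,150,100),(14,255,255)); m[:, :180]=0; m[:,320:]=0
print([(z,cv2.minAreaRect(onz(w,max(cv2.findContours(m,0,1)[0],key=cv2.contourArea)[:,0],z).astype(np.float32))) for z in(108,)])
p=np.array([(305,350),(320,435),(483,328),(487,395)])/1.5625
print('corners r from pivot',[(np.array([692,227])-q)@np.array([.990,-.139]) for q in onz(w,p,108)])
```

```text
shift cm [-0.07  0.04  0.11] twist 0.0 | pos [554.7 246.8 109.1] yaw 82.0 gap 0.2 F [-7.  -2.3 10.7] t 19.8 q [0.42 0.48 0.03 1.12 0.   2.13]
[(108, ((555.1629028320312, 248.37893676757812), (42.2773551940918, 62.34201431274414), 86.33035278320312))]
corners r from pivot [np.float64(169.05702984287717), np.float64(166.11806962142032), np.float64(109.2363675940725), np.float64(106.04528561555635)]
```

View pics/fin.png

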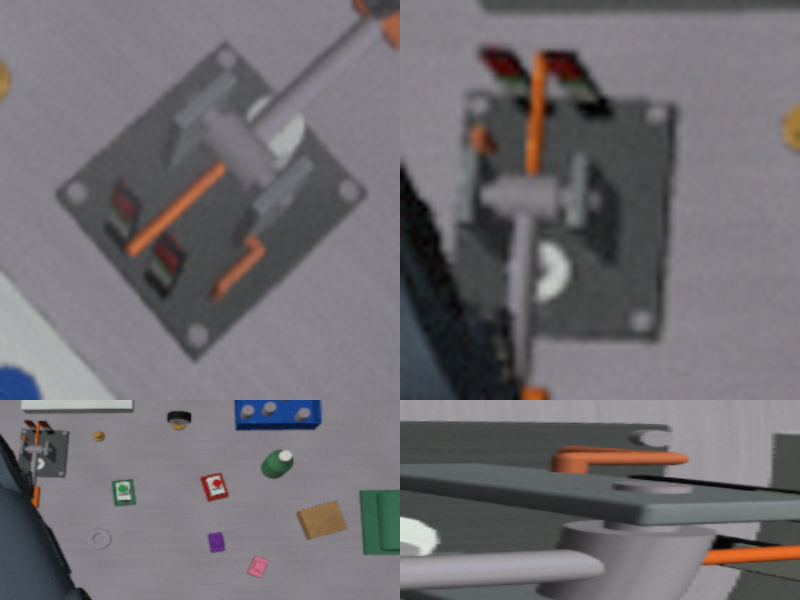

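The composite shows the pointer tip at (130,250) between the strips in the scene view; both nests are filled and the bystanders are in place. I'll check the pointer's height numerically against the green marks.

Run:
```python
from h import *
s,t=load('s2'),load('t2')
def tri(p,q):
    (e1,r1),(e2,r2)=rays(s,p),rays(t,q); r1,r2=r1[0],r2[0]
    k=np.linalg.lstsq(np.c_[r1,-r2],e2-e1,rcond=None)[0]; a,b=e1+k[0]*r1,e2+k[1]*r2; return ((a+b)/2).round(1),np.linalg.norm(a-b).round(1)
print('tip',tri((292.5,342.5),(159.5,129.6)))
piv=np.array([692,227,100]);u=np.array([.990,-.139,0])
print('tail at pivot end', tri((260+222/4,280+170/4),(135+132/5.714,120+170/5.714)))
for n,d,(x0,y0,x1,y1) in(('S',s,(280,320,312,358)),('T',t,(145,124,175,142))):
    h=cv2.cvtColor(d['pixels'],cv2.COLOR_BGR2HSV)
    for nm,lo,hi in(('green',(45,60,25),(90,255,255)),('red',(0,110,40),(3,255,255)),('redB',(172,90,40),(180,255,255))):
        m=cv2.inRange(h,lo,hi)[y0:y1,x0:x1]; k,_,st,c=cv2.connectedComponentsWithStats(m)
        print(n,nm,[(np.round(c[i]+[x0,y0],1).tolist(),int(st[i,4])) for i in range(1,k) if st[i,4]>2])
# project heights of the strip line (75 beyond pivot) into scene
K=np.array(s['intrinsics']);A=R.from_euler('xyz',s['attitude']).as_matrix()
for z in(90,100,110,130):
    c=A.T@(piv+75*u+[0,0,z-100]-s['eye']); print(z,(K@c/c[2])[:2].round(1))
```

```text
tip (array([783.5, 234.1,  92.6]), np.float64(0.2))
tail at pivot end (array([713.3, 238.7,  91.8]), np.float64(3.2))
S green []
S red [([301.5, 344.5], 10)]
S redB [([291.1, 331.2], 8), ([299.5, 341.5], 4), ([302.9, 343.9], 7)]
T green [([165.0, 134.0], 3)]
T red [([152.0, 130.4], 8), ([162.3, 131.5], 6)]
T redB [([163.6, 130.4], 7)]
90 [292.2 331.6]
100 [292.5 330.7]
110 [292.7 329.8]
130 [293.2 328. ]
```

Request:
step_arm(steps=[[0,0,0,0.1,0],[0,0,0,0.2,0],[0,0,0,0.2,0],[0,0,0,0.2,0],[0,0,0,0.2,0],[0,0,0,0.2,0]])

```text
clock: 20.35
ee_pos: [554.7, 246.8, 108.2]
orientation: [3.141, -0.001, 1.431]
contact_force: [-6.3, -3.1, 10.2]
finger_gap: -0.2
```

Run:
```python
from h import *
w=snap('wrist','w10'); go(555,246,108,82)
h=cv2.cvtColor(w['pixels'],cv2.COLOR_BGR2HSV); m=cv2.inRange(h,(3,150,100),(14,255,255)); m[:,:180]=0; m[:,320:]=0
c=max(cv2.findContours(m,0,1)[0],key=cv2.contourArea)[:,0]; q=onz(w,c,108)
for x0 in(527,531,535,575,579,583):
    k=q[abs(q[:,0]-x0)<2]; print(x0,k[:,1].min().round(1),k[:,1].max().round(1),np.ptp(k[:,1]).round(1))
```

```text
shift cm [-0.07  0.05  0.02] twist 0.0 | pos [554.6 246.8 108.2] yaw 82.0 gap 0.3 F [-6.8 -3.2  9.7] t 20.4 q [0.42 0.48 0.03 1.12 0.   2.13]
527 230.1 269.8 39.7
531 230.6 270.7 40.1
535 234.9 270.9 36.0
575 226.6 268.5 41.9
579 226.1 268.3 42.2
583 226.3 268.0 41.7
```

```bash
python3 -c "
from h import *
print(close_job()); s=read_state(); print(s['clock'],s['ee_pos'],s['contact_force'])"
```

```text
the job is handed in; nothing more can be done
None
the job is handed in; nothing more can be done
```

I stood the green-tagged body in the green nest and the red-tagged one in the red nest. I then pressed the paddle to level with shut fingers and handed in at about 20.4 s while still holding it.

**Nests:** each body was lowered until the wrist force showed it touching the floor, then released. The wrist pictures afterwards showed both square and clear of the walls.

**Lever:**
- **Finger height and force:** at the end the fingertips were at 108.2 mm, where the paddle's top should be at 108 mm when level. The upward force was about 10 N, as expected for level.
- **Camera checks:** these were looser. Scene and top views put the tail pointer about level, with both ends near 92 mm, about 7 mm below the pivot's stated height. That offset could be bias, or it could mean a little short of level.
- **Disagreement:** the paddle's apparent width in the wrist view hinted the other way, a little past level. I took both as measurement noise. I could not clearly see the pointer inside the green band itself.

**Bench:** the last top view showed the visible bystanders in place. The arm hid the wrench there, but an earlier wrist picture, taken during the press, showed it lying undisturbed.

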